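# Make up two craft class kits

## Task

Make up the two kits for the print and craft class: in the three-bay tray put the printing block, the paint pot and the wide spool, and in the two-bay tray the slim spool and the tape roll. Put one thing in each bay, any bay of the right tray, right way up as they stand now and flat on the bay's floor. Set things down rather than dropping them, and leave the mug, the glue bottle and the brush where they are.

Things in the scene. Friction and masses are not known exactly. Their poses are not given: they have to be found in the camera images.
- long_tray: Fixed low wooden kit tray with three equal bays in a row, 106 mm across x, 266 mm long along its own y. Origin: centre of its underside, z up. Walls and dividers 5 mm thick, tops 14 mm above the table; bay floors 5 mm above the table. Bay centres at its y = -87, 0, +87 mm (x = 0); each bay is 96 mm (x) by 82 mm (y) inside. Its long side always lies within 0.2 rad of the world y axis.
- short_tray: Fixed low wooden kit tray like the long one but with only two bays, 106 mm across x, 179 mm long along its own y. Origin: centre of its underside, z up. Walls and dividers 5 mm thick, tops 14 mm above the table; bay floors 5 mm above the table. Bay centres at its y = -43.5 and +43.5 mm (x = 0); each bay is 96 mm (x) by 82 mm (y) inside. Long side within 0.2 rad of the world y axis.
- print_block: Hand printing block, loose, about 0.1 kg: wooden base 70 mm (its x) by 44 mm (its y) by 18 mm high, with an upright wooden bar handle on top, 60 mm long along x, 16 mm thick in y, from 18 to 52 mm above the underside. Origin: centre of the underside, z up. Starts upright.
- paint_pot: Round white plastic pot with a grey ribbed screw lid, loose, closed, about 0.16 kg: body 56 mm diameter up to 48 mm, lid 52 mm diameter up to 62 mm. Origin: centre of the underside, z along its axis, up. Starts upright.
- wide_spool: Wide, squat plain empty wooden spool, standing on end, loose, rigid, about 0.09 kg: flanges 52 mm diameter and 8 mm thick at both ends, barrel 42 mm, height 46 mm; small dark dot at the centre of its top. Origin: centre of the underside, z along its axis, up.
- slim_spool: Slim, tall plain empty wooden spool, standing on end, loose, rigid, about 0.09 kg: flanges 34 mm diameter and 10 mm thick at both ends, barrel 24 mm, height 72 mm; small dark dot at the centre of its top. Origin: centre of the underside, z along its axis, up.
- tape_roll: Roll of brown paper tape lying flat, its wide hole open upwards, loose, rigid, about 0.07 kg: outer diameter 60 mm, hole 38 mm, height 36 mm. Origin: centre of the underside, z along its axis, up.
- mug: Bystander: white ceramic mug, 76 mm diameter, 85 mm high, handle towards its y, off to the robot's left. Origin: centre of the underside.
- glue_bottle: Bystander: white glue bottle with an orange cone nozzle, 60 mm diameter, 125 mm high, off to the robot's right. Origin: centre of the underside.
- brush: Bystander: brush 200 mm long lying beyond the trays, roughly along world y. Origin: under the middle of it; it lies along one of its own horizontal axes.
There are look-alikes about, which are no part of the job. What is shaped like the print_block but green is not meant.

How it is judged:
At the end, for the whole second after the job is handed in: One thing in each bay: block, pot and wide spool in the three-bay tray, slim spool and tape in the two-bay tray, any order; centres within 41 mm (along) and 48 mm (across) of the bay centre, underside 2 to 8.5 mm above the tray's, upright within 0.1 rad, under 0.02 m/s ((y of print_block in the frame of long_tray between -0.128 and -0.046 m or y of paint_pot in the frame of long_tray between -0.128 and -0.046 m or y of wide_spool in the frame of long_tray between -0.128 and -0.046 m) and (y of print_block in the frame of long_tray between -0.041 and 0.041 m or y of paint_pot in the frame of long_tray between -0.041 and 0.041 m or y of wide_spool in the frame of long_tray between -0.041 and 0.041 m) and (y of print_block in the frame of long_tray between 0.046 and 0.128 m or y of paint_pot in the frame of long_tray between 0.046 and 0.128 m or y of wide_spool in the frame of long_tray between 0.046 and 0.128 m) and x of print_block in the frame of long_tray between -0.048 and 0.048 m and z of print_block in the frame of long_tray between 0.002 and 0.0085 m and angle between each of print_block, paint_pot, wide_spool, slim_spool, tape_roll's own z axis and vertical below 0.1 rad and linear speed of each of print_block, paint_pot, wide_spool, slim_spool, tape_roll below 0.02 m/s and x of paint_pot in the frame of long_tray between -0.048 and 0.048 m and z of paint_pot in the frame of long_tray between 0.002 and 0.0085 m and x of wide_spool in the frame of long_tray between -0.048 and 0.048 m and z of wide_spool in the frame of long_tray between 0.002 and 0.0085 m and (y of slim_spool in the frame of short_tray between -0.0845 and -0.0025 m or y of tape_roll in the frame of short_tray between -0.0845 and -0.0025 m) and (y of slim_spool in the frame of short_tray between 0.0025 and 0.0845 m or y of tape_roll in the frame of short_tray between 0.0025 and 0.0845 m) and x of slim_spool in the frame of short_tray between -0.048 and 0.048 m and z of slim_spool in the frame of short_tray between 0.002 and 0.0085 m and x of tape_roll in the frame of short_tray between -0.048 and 0.048 m and z of tape_roll in the frame of short_tray between 0.002 and 0.0085 m); the robot touches nothing.
It fails at once if a stock item is dropped: it falls free of the fingers faster than 0.9 m/s (about 4 cm of fall) ((contact force between the fingers and print_block below 0.05 N and linear speed of print_block above 0.9 m/s) or (contact force between the fingers and paint_pot below 0.05 N and linear speed of paint_pot above 0.9 m/s) or (contact force between the fingers and wide_spool below 0.05 N and linear speed of wide_spool above 0.9 m/s) or (contact force between the fingers and slim_spool below 0.05 N and linear speed of slim_spool above 0.9 m/s) or (contact force between the fingers and tape_roll below 0.05 N and linear speed of tape_roll above 0.9 m/s)).
It fails at once if the mug, the glue bottle or the brush is shifted by more than 3 cm (distance of any of mug, glue_bottle, brush from where it was at the start of the episode above 0.03 m).
It also fails if it takes over 115 s, if anything falls off the work surface, if the arm or the gripper's body presses on something with over 40 N, if the wrist force passes 120 N, or if a joint passes its speed limit or range.

## Robot

A 7-joint arm with a two-finger parallel gripper is mounted at the origin on the work surface. World frame = base frame: x ahead of the robot, y to its left, z up, the work surface at z = 0. Lengths are in m, angles in rad, forces in N, time in s.
With the tool pointing down it reaches from about 0.425 to 0.925 m from the base axis. Payload 6.8 kg.
Tool frame: the origin (TCP) lies on the centre line of the jaws, within the pads' length; the fingertips stand 19 mm ahead of it and the grasp point (between the pads) is the TCP (bot.tcp_to_tips is the distance from the TCP to the fingertips, in m); x points along the fingers, y is the direction in which the jaws open and shut, and the axes are right-handed (so a half turn about x gives the same grasp; the last joint's range is limited). The gripper opens to 85 mm and grips with 20 to 120 N. Pads are 22 mm wide; open, the fingers measure 114 mm over their backs; the gripper's body (76 mm by 85 mm) begins 54 mm behind the grasp point. The pads swing forward as they close: fully open they stand 13 mm farther back than shut.
Start: joints at [1.042, 0.477, 0.022, 1.555, -0.011, 1.109, -0.083], TCP at [0.276, -0.616, 0.25] pointing down, gripper open.
Joint ranges: [-2.96, 2.96], [-0.34, 2.1], [-1.41, 1.46], [0.24, 2.44], [-1.37, 4.51], [0.17, 1.92], [-2.96, 2.96]. Speed limits (rad/s): [2.39, 2.39, 3.14, 3.14, 3.14, 3.14, 3.14].

## Interface

Orientations are given as a unit quaternion [w, x, y, z].
In Python, from station import status, eyes, bot gives the robot as it stands.
- The arm moves only by the tool apply_moves, never from a script. Its arguments are lists of equal length, an entry for each row: "travel": the shift along the tool's x, y, z in cm, a list of three; "turn": the turn, a rotation vector about the tool's x, y, z in rad, a list of three; "grip": the closure, from 0 (fully open) to 1 (shut). In form: {"travel": [[tx, ty, tz], ...], "turn": [[wx, wy, wz], ...], "grip": [grip, ...]}. A call has 1 to 8 rows; each row shifts and turns the pose as measured when the row begins, along the tool's axes as they then stand; what a row does not reach is not made up. A row lasts 1/12 s, in which the tool goes at most 41.7 mm and 7.16 degrees, less where a joint would pass 70% of its speed; a pose out of reach is approached as far as the arm can. A call is refused whole if a number of a shift passes 4.17 or a number of a turn 0.125, either way. A call with a gripper value outside its range is refused whole. The fingers move at their own pace and stop on an object; "newtons" is the grip in N (left out, the last holds). Time passes only in rows, so rows that do not move let the fingers close. It gives the time, the measured TCP pose, the force and the opening at its end, in the units of the state.
- status.get_obs(): the state, without advancing time (a new reading comes with each control period).
- eyes.read_camera(name): name is "scene" or "top" or "wrist"; returns the picture (400x640x3 uint8, red, green, blue); there is no depth.
- eyes.calibration(name): a dict with "intrinsics" (3x3 intrinsics, pixels), "distortion" ([k1, k2, p1, p2, k3] as OpenCV has them; the pictures are not rectified), "xyz" and "attitude" of the camera in the world; the wrist camera has in their place "T_tool_cam" (4x4, takes a point from camera to tool coordinates, whose origin is the TCP and whose axes are the tool frame's). Camera axes: x right, y down, z forward; pixel columns grow to the right and rows downward; lengths in m; the calibration is good to about 2 mm. A picture is of the moment at which its call begins: read the wrist's pose just before it. calibration takes no time and is no camera call.
- bot.hand_in(): hands the job in, once; it reports no verdict.
Trained networks look in the newest picture that a camera, given by its name, has taken for a name from the list of things; names that differ only in an ending like _2 or _b are one class to them, and where a whole thing is asked for, a point or a joint stands for the part that bears it (a point fixed in the world has none). Each returns a list of dicts, best first, with "score" (0 to 1); they miss things now and then, are a little off and sometimes report something else, mostly with a low value. They report only what shows in the picture. A call takes as long as a camera call. They do not tell look-alikes from the thing itself.
- eyes.masks_of(thing, camera): "region" (400x640 bool, what is visible of it) and "rect" ([left, top, right, bottom] in pixels, round what is visible of it).
The state is a dict: "t": time; "q": joint angles; "joint_vel": joint speeds; "joint_torque": joint torques, N m; "eef_pos": TCP position; "tool_rot": TCP orientation; "contact_force": force on the tool from outside, world axes, zero at the start; "torque": the same for the moment, N m; "gripper_width": opening from 0.0 (shut) to 1.0 (fully open).
Only numpy, scipy, OpenCV 4.12 (cv2) and the standard library are available. Lean on these libraries where they do the work, as an engineer would, in place of code of your own. Each camera call takes 0.05 s, during which the arm holds its last target. There are 200 camera calls.

## Working session

There is one attempt and no reset: what is moved stays moved. The work goes in short steps, Python scripts to look and compute and a tool call to move; the robot and the scene stay as the last step left them, time stands still between calls to the robot, and variables do not carry over. Pictures are saved under pics/ and viewed, about 12 in all and at most 16, crops included, and the job is handed in when it is done.

Besides the shell and the picture viewer there is one more tool, called as name(argument=value, ...) on one line, values as JSON. apply_moves: Moves the arm, as the interface text tells. Its arguments: {"type":"object","properties":{"travel":{"type":"array"},"turn":{"type":"array"},"grip":{"type":"array"},"newtons":{"type":"number"}},"required":["travel","turn","grip"]}

```bash
ls; mkdir -p pics; python3 - <<'E'
from station import status, eyes, bot
import cv2
o=status.get_obs(); print({k:o[k] for k in('t','eef_pos','tool_rot','gripper_width')}, bot.tcp_to_tips)
for n in('top','scene'):
    im=eyes.read_camera(n); cv2.imwrite(f'pics/{n}0.png',im[:,:,::-1])
    c=eyes.calibration(n); print(n,c)
print(eyes.calibration('wrist'))
E
```

```text
pics
{'t': 0.0, 'eef_pos': array([ 0.27549602, -0.61561422,  0.24932797]), 'tool_rot': array([-0.14705698, -0.69134711, -0.14829214,  0.69168118]), 'gripper_width': 0.9991862955031972} 0.019
top {'intrinsics': array([[461.9818964 ,   0.        , 325.74405763],
       [  0.        , 461.9818964 , 205.48898815],
       [  0.        ,   0.        ,   1.        ]]), 'distortion': array([-0.03935101,  0.        ,  0.        ,  0.        ,  0.        ]), 'xyz': array([0.43671566, 0.0123678 , 1.55712602]), 'attitude': array([-0.03068877,  0.71716474, -0.69525931,  0.03670737])}
scene {'intrinsics': array([[459.66753938,   0.        , 324.1725352 ],
       [  0.        , 459.66753938, 192.44678203],
       [  0.        ,   0.        ,   1.        ]]), 'distortion': array([-0.123512,  0.      ,  0.      ,  0.      ,  0.      ]), 'xyz': array([ 1.30851848, -0.20977162,  1.02066722]), 'attitude': array([-0.25909271,  0.75741453,  0.56778437, -0.19187261])}
{'intrinsics': array([[283.40953884,   0.        , 321.64639592],
       [  0.        , 283.40953884, 199.72005634],
       [  0.        ,   0.        ,   1.        ]]), 'distortion': array([-0.03818763,  0.        ,  0.        ,  0.        ,  0.        ]), 'T_tool_cam': array([[-9.33892859e-04, -2.93261994e-01,  9.56031658e-01,
        -1.22529537e-01],
       [ 9.99999511e-01, -5.83566830e-04,  7.97833863e-04,
         8.42043567e-04],
       [ 3.23934015e-04,  9.56031936e-01,  2.93262396e-01,
        -7.40410280e-02],
       [ 0.00000000e+00,  0.00000000e+00,  0.00000000e+00,
         1.00000000e+00]])}
```

View pics/top0.png

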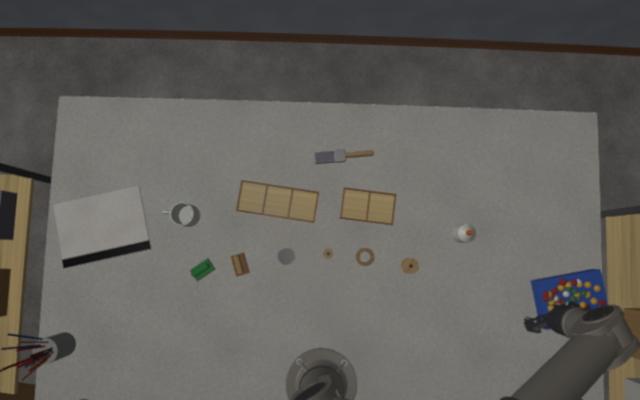

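View pics/scene0.png

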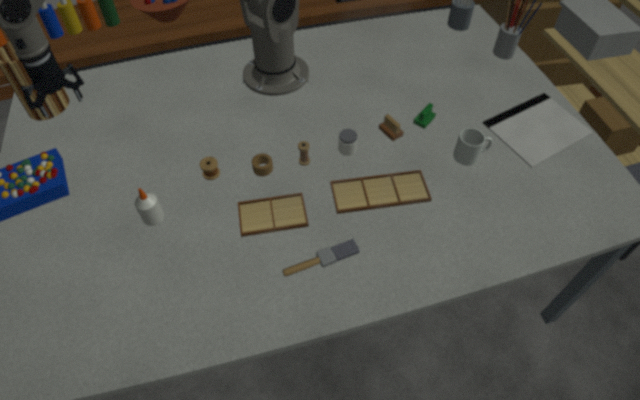

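The top picture shows these, left to right:
- mug (184,214)
- green look-alike (203,269)
- brown block (240,264)
- pot (286,256)
- slim spool (328,254)
- tape (365,256)
- wide spool (410,265)
- glue (465,233)
- long tray (278,201)
- short tray (368,206)
- brush (344,156)

The scene view agrees with this. Next I'll measure from both cameras.

```bash
cat > h.py <<'E'
from station import status, eyes, bot
import numpy as np, cv2
from scipy.spatial.transform import Rotation as R
def rot(q): return R.from_quat(np.roll(q,-1)).as_matrix()
def tool():
    o=status.get_obs(); T=np.eye(4); T[:3,:3]=rot(o['tool_rot']); T[:3,3]=o['eef_pos']; return T
def cam(n,T=None):
    c=eyes.calibration(n)
    if n=='wrist':
        M=T@c['T_tool_cam']
    else:
        M=np.eye(4); M[:3,:3]=rot(c['attitude']); M[:3,3]=c['xyz']
    return c['intrinsics'],c['distortion'],M
def onplane(n,uv,z,T=None):
    K,D,M=cam(n,T)
    p=cv2.undistortPoints(np.array(uv,float).reshape(-1,1,2),K,D)[:,0]
    d=np.c_[p,np.ones(len(p))]@M[:3,:3].T
    return (M[:3,3]+d*((z-M[2,3])/d[:,2])[:,None])
def project(n,P,T=None):
    K,D,M=cam(n,T); Q=(np.atleast_2d(P)-M[:3,3])@M[:3,:3]
    return cv2.projectPoints(Q,np.zeros(3),np.zeros(3),K,D)[0][:,0]
H=dict(print_block=.052,paint_pot=.062,wide_spool=.046,slim_spool=.072,tape_roll=.036,long_tray=.014,short_tray=.014)
SZ=dict(paint_pot=[(.028,0,.048),(.026,.048,.062)],wide_spool=[(.026,0,.008),(.026,.038,.046),(.021,0,.046)],slim_spool=[(.017,0,.010),(.017,.062,.072),(.012,0,.07)],tape_roll=[(.03,0,.036)])
def solid(n):
    a=np.linspace(0,2*np.pi,40)
    if n in SZ: return np.vstack([np.c_[r*np.cos(a),r*np.sin(a),0*a+z] for r,z0,z1 in SZ[n] for z in(z0,z1)])
    g=lambda x,y,z0,z1: np.array([[i*x,j*y,k] for i in(-1,1) for j in(-1,1) for k in(z0,z1)])
    return np.vstack([g(.035,.022,0,.018),g(.03,.008,.018,.052)])
def fitrect(n,name,rect,T=None):
    "xy such that the model's bounding box centre meets the mask's"
    from scipy.optimize import least_squares
    c=np.array([(rect[0]+rect[2])/2,(rect[1]+rect[3])/2]); S=solid(name)
    def f(p):
        u=project(n,S+[p[0],p[1],0],T); return (u.min(0)+u.max(0))/2-c
    x0=onplane(n,[c],H[name]/2,T)[0][:2]
    return least_squares(f,x0).x
E
python3 - <<'E'
from h import *
for n in('top','scene'):
    eyes.read_camera(n)
    for k in H:
        for d in eyes.masks_of(k,n)[:3]:
            m=d['region'].astype(np.uint8); ct=max(cv2.findContours(m,0,2)[0],key=cv2.contourArea)
            r=np.array(d['rect'],float)
            s=f"{n} {k} {d['score']:.2f} {np.round(r)} "
            if 'tray' in k:
                P=onplane(n,ct.reshape(-1,2)+0.,.010)[:,:2].astype(np.float32)
                s+=str(cv2.minAreaRect(P*1000))
            else: s+=str(np.round(fitrect(n,k,r),4))
            print(s)
print(tool().round(3))
E
```

```text
top print_block 0.79 [231. 252. 248. 279.] [0.3767 0.2809]
top print_block 0.75 [192. 258. 217. 282.] [0.3565 0.3986]
top paint_pot 0.73 [277. 247. 296. 266.] [0.4106 0.1256]
top paint_pot 0.35 [403. 257. 419. 274.] [ 0.3945 -0.2842]
top wide_spool 0.78 [402. 257. 418. 277.] [ 0.3884 -0.2834]
top slim_spool 0.46 [323. 249. 334. 257.] [ 0.4274 -0.0113]
top tape_roll 0.49 [358. 247. 372. 266.] [ 0.4189 -0.1342]
top long_tray 0.57 [235. 179. 322. 224.] ((595.0400390625, 165.9794921875), (268.51593017578125, 109.03540802001953), 83.61564636230469)
top short_tray 0.57 [342. 188. 392. 224.] ((588.869873046875, -139.77105712890625), (186.0540313720703, 109.899658203125), 84.99933624267578)
scene print_block 0.89 [416. 106. 436. 129.] [0.3745 0.4069]
scene print_block 0.64 [379. 117. 399. 138.] [0.3831 0.277 ]
scene paint_pot 0.64 [338. 131. 358. 155.] [0.4189 0.1279]
scene wide_spool 0.86 [199. 158. 220. 178.] [ 0.3938 -0.2826]
scene slim_spool 0.73 [299. 139. 313. 168.] [ 0.4311 -0.0035]
scene tape_roll 0.76 [252. 153. 274. 176.] [ 0.4219 -0.1302]
scene long_tray 0.81 [331. 170. 433. 214.] ((598.391357421875, 166.4252166748047), (270.111572265625, 121.98464965820312), 83.43023681640625)
scene long_tray 0.52 [247. 152. 273. 180.] ((411.4306335449219, -133.74305725097656), (61.91030502319336, 90.7840347290039), 77.68346405029297)
scene short_tray 0.72 [239. 193. 310. 236.] ((592.8552856445312, -141.84548950195312), (180.90335083007812, 118.25720977783203), 84.65923309326172)
[[ 0.     0.408 -0.913  0.276]
 [-0.    -0.913 -0.408 -0.616]
 [-1.     0.    -0.     0.25 ]
 [ 0.     0.     0.     1.   ]]
```

apply_moves(travel=[[0,-3.7,-1.5],[0,-3.8,-1.2],[0,-3.9,-0.8],[0,-4,-0.4],[0,-3,-2.8],[0,-3,-2.8],[1,-3,-2.8],[1,-3,-2.8]], turn=[[0.105,0,0],[0.105,0,0],[0.105,0,0],[0.105,0,0],[0,0,0],[0,0,0],[0,0,0],[0,0,0]], grip=[0,0,0,0,0,0,0,0], newtons=40)

```text
t: 1.57
eef_pos: [0.3815, -0.3396, 0.2299]
tool_rot: [-0.012, 0.707, -0.017, -0.707]
contact_force: [2.1, -1.0, -0.6]
gripper_width: 0.998
```

apply_moves(travel=[[2.5,-3,-0.5],[2.5,-2.7,-0.5],[2.5,0,0],[0,0,0]], turn=[[0,0,0],[0,0,0],[0,0,0],[0,0,0]], grip=[0,0,0,0])

```text
t: 1.9
eef_pos: [0.4035, -0.2728, 0.1538]
tool_rot: [-0.006, 0.71, -0.012, -0.704]
contact_force: [-0.1, -0.4, -0.9]
gripper_width: 1.001
```

```bash
cat > look.py <<'E'
import sys
from h import *
def look(name,tag=None,prior=None):
    T=tool(); im=eyes.read_camera('wrist')
    if tag: cv2.imwrite(f'pics/{tag}.png',im[:,:,::-1])
    print('tool',T[:3,3].round(4)); print(T[:3,:3].round(3).tolist())
    for d in eyes.masks_of(name,'wrist')[:3]:
        r=np.array(d['rect'],float); p=fitrect('wrist',name,r,T)
        print(name,round(d['score'],2),r.round(),'xy',p.round(4),'delta in tool cm',(100*T[:3,:3].T@(np.r_[p,0]-T[:3,3])).round(2))
if __name__=='__main__': look(sys.argv[1],sys.argv[2] if len(sys.argv)>2 else None)
E
python3 look.py wide_spool w1
```

```text
tool [ 0.4035 -0.2728  0.1538]
[[0.009, -0.026, -1.0], [-0.008, -1.0, 0.026], [-1.0, 0.007, -0.009]]
wide_spool 0.57 [300. 173. 362. 240.] xy [ 0.3962 -0.2829] delta in tool cm [15.38  0.92  0.85]
```

View pics/w1.png

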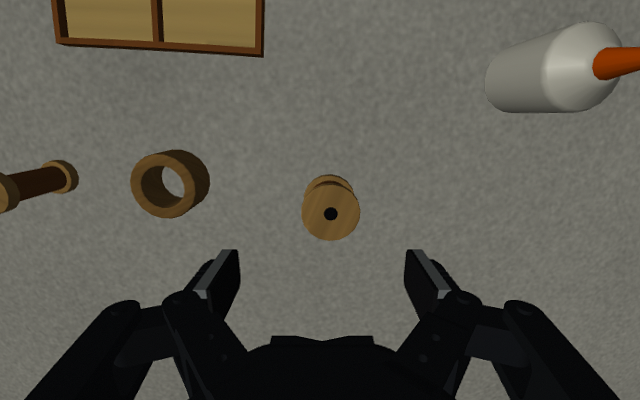

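The wrist view shows the wide spool dot at (330,213) and the tape at (170,183), with nothing in the jaws' way. I'll grasp it.

apply_moves(travel=[[3,0.5,0.45],[3,0.4,0.4],[3,0,0],[1.8,0,0],[1.0,0,0],[0,0,0],[0,0,0],[0,0,0]], turn=[[0,0,0],[0,0,0],[0,0,0],[0,0,0],[0,0,0],[0,0,0],[0,0,0],[0,0,0]], grip=[0,0,0,0,0,0,1,1])

```text
t: 2.67
eef_pos: [0.4066, -0.3012, 0.0494]
tool_rot: [-0.006, 0.719, -0.024, -0.694]
contact_force: [0.3, 0.6, 1.1]
gripper_width: 0.751
```

apply_moves(travel=[[0,0,0],[0,0,0],[0,0,0],[0,0,0]], turn=[[0,0,0],[0,0,0],[0,0,0],[0,0,0]], grip=[1,1,1,1])

```text
t: 3.0
eef_pos: [0.4089, -0.3032, 0.0538]
tool_rot: [-0.004, 0.722, -0.026, -0.692]
contact_force: [0.5, -0.3, -0.9]
gripper_width: 0.574
```

```bash
python3 look.py wide_spool w2
```

```text
tool [ 0.4089 -0.3032  0.0538]
[[0.041, -0.044, -0.998], [-0.032, -0.999, 0.043], [-0.999, 0.03, -0.043]]
wide_spool 0.93 [273. 213. 369. 328.] xy [ 0.3958 -0.3038] delta in tool cm [ 5.32 -0.05  1.53]
```

View pics/w2.png

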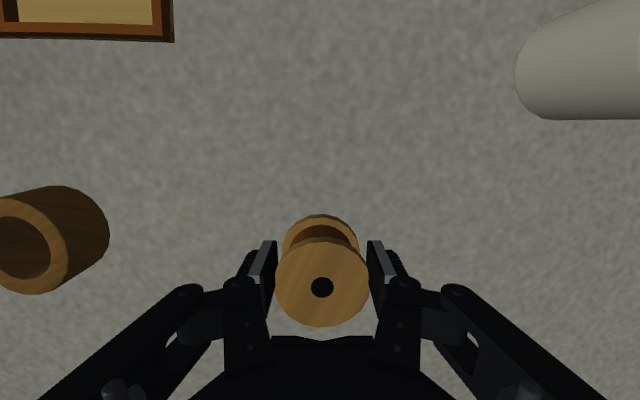

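The spool has slid about 2 cm in -y and sits 1.5 cm off the pads, because the pose drifts from row to row and tilt builds up. I'll work out the corrections before each step.

```bash
cat > go.py <<'E'
import sys
from h import *
def go(x,y,z,yaw=0.):
    T=tool(); o=status.get_obs()
    Rd=R.from_euler('z',yaw).as_matrix()@np.array([[0,0,-1],[0,-1,0],[-1,0,0.]])
    print('t',round(o['t'],2),'pos',T[:3,3].round(4),'w',round(o['gripper_width'],3),'F',np.round(o['contact_force'],1))
    print('travel(current axes)',(100*T[:3,:3].T@(np.array([x,y,z])-T[:3,3])).round(2),'(final axes)',(100*Rd.T@(np.array([x,y,z])-T[:3,3])).round(2),
      'turn',R.from_matrix(T[:3,:3].T@Rd).as_rotvec().round(3))
if __name__=='__main__': go(*map(float,sys.argv[1:]))
E
python3 go.py 0.396 -0.304 0.036
```

```text
t 3.1 pos [ 0.4088 -0.3031  0.0535] w 0.57 F [ 0.7 -0.8 -0.9]
travel(current axes) [1.7  0.09 1.35] (final axes) [1.75 0.09 1.28] turn [-0.043 -0.041 -0.031]
```

apply_moves(travel=[[0,0,0],[0,0,0],[0,0,0.4],[0,0,0.4],[0.5,0,0.4],[0.5,0,0],[0.4,0,0],[0,0,0]], turn=[[-0.02,-0.02,-0.015],[-0.02,-0.02,-0.015],[0,0,0],[0,0,0],[0,0,0],[0,0,0],[0,0,0],[0,0,0]], grip=[0,0,0,0,0,0,0,0])

```text
t: 3.77
eef_pos: [0.3943, -0.3028, 0.0384]
tool_rot: [-0.001, 0.707, -0.002, -0.707]
contact_force: [-0.6, -0.0, 0.3]
gripper_width: 0.999
```

```bash
python3 go.py 0.396 -0.304 0.036; python3 look.py wide_spool
```

```text
t 3.77 pos [ 0.3943 -0.3028  0.0384] w 0.999 F [-0.6 -0.   0.3]
travel(current axes) [ 0.24  0.12 -0.17] (final axes) [ 0.24  0.12 -0.17] turn [-0.004 -0.001 -0.001]
tool [ 0.3943 -0.3028  0.0384]
[[0.001, -0.004, -1.0], [-0.001, -1.0, 0.004], [-1.0, 0.001, -0.001]]
wide_spool 0.86 [265. 196. 375. 322.] xy [ 0.3961 -0.3032] delta in tool cm [ 3.84  0.04 -0.18]
```

apply_moves(travel=[[0.2,0,-0.15],[0,0,0],[0,0,0],[0,0,0],[0,0,0],[0,0,0],[0,0,0],[0,0,0]], turn=[[0,0,0],[0,0,0],[0,0,0],[0,0,0],[0,0,0],[0,0,0],[0,0,0],[0,0,0]], grip=[0,1,1,1,1,1,1,1])

```text
t: 4.53
eef_pos: [0.3973, -0.3029, 0.0374]
tool_rot: [-0.0, 0.708, -0.002, -0.706]
contact_force: [-0.3, 0.3, -1.5]
gripper_width: 0.589
```

```bash
python3 go.py 0.586 0.08 0.16
```

```text
t 4.53 pos [ 0.3973 -0.3029  0.0374] w 0.589 F [-0.3  0.3 -1.5]
travel(current axes) [-12.28 -38.32 -18.79] (final axes) [-12.26 -38.29 -18.87] turn [-0.003 -0.003 -0.002]
```

apply_moves(travel=[[-1,0,0],[-2.5,0,0],[-2.8,0,0],[-2.8,-1,-0.5],[-2,-2.5,-1.2],[-1,-2.8,-1.4],[0,-2.8,-1.4],[0,-2.8,-1.4]], turn=[[0,0,0],[0,0,0],[0,0,0],[0,0,0],[0,0,0],[0,0,0],[0,0,0],[0,0,0]], grip=[1,1,1,1,1,1,1,1])

```text
t: 5.2
eef_pos: [0.4542, -0.1871, 0.1679]
tool_rot: [-0.006, 0.708, -0.008, -0.706]
contact_force: [0.2, -1.0, -1.3]
gripper_width: 0.589
```

```bash
python3 go.py 0.586 0.08 0.16
```

```text
t 5.2 pos [ 0.4542 -0.1871  0.1679] w 0.589 F [ 0.2 -1.  -1.3]
travel(current axes) [  0.73 -26.96 -12.67] (final axes) [  0.79 -26.71 -13.18] turn [-0.019 -0.002 -0.003]
```

apply_moves(travel=[[0,-2.8,-1.4],[0,-2.8,-1.4],[0,-2.8,-1.4],[0,-2.8,-1.4],[0,-2.8,-1.3],[0,-2.8,-1.3],[0,-2.8,-1.3],[0,-2.2,-1]], turn=[[-0.019,0,0],[0,0,0],[0,0,0],[0,0,0],[0,0,0],[0,0,0],[0,0,0],[0,0,0]], grip=[1,1,1,1,1,1,1,1])

```text
t: 5.87
eef_pos: [0.5636, 0.0427, 0.1751]
tool_rot: [0.002, 0.71, -0.002, -0.704]
contact_force: [0.6, 0.2, -0.2]
gripper_width: 0.587
```

apply_moves(travel=[[0,-1.2,-0.6],[0,-0.5,-0.3],[0,0,0]], turn=[[0,0,0],[0,0,0],[0,0,0]], grip=[1,1,1])

```text
t: 6.12
eef_pos: [0.574, 0.0671, 0.1767]
tool_rot: [0.004, 0.711, 0.002, -0.703]
contact_force: [-0.6, -0.1, -0.5]
gripper_width: 0.595
```

```bash
python3 go.py 0.586 0.08 0.043; cat > wpic.py <<'E'
import sys
from h import *
T=tool(); im=eyes.read_camera('wrist')
for a in sys.argv[2:]:  # x,y,z marks
    u=project('wrist',np.array(list(map(float,a.split(',')))),T)[0]; cv2.drawMarker(im,tuple(int(v) for v in u),(255,0,255),0,12,1)
cv2.imwrite(f'pics/{sys.argv[1]}.png',im[:,:,::-1])
E
python3 wpic.py p1 0.606,0.253,0.005 0.596,0.166,0.005 0.586,0.080,0.005 0.595,-0.098,0.005
```

```text
t 6.12 pos [0.574  0.0671 0.1767] w 0.595 F [-0.6 -0.1 -0.5]
travel(current axes) [13.38 -1.31 -1.07] (final axes) [13.37 -1.29 -1.2 ] turn [ 0.009 -0.011 -0.002]
```

View pics/p1.png

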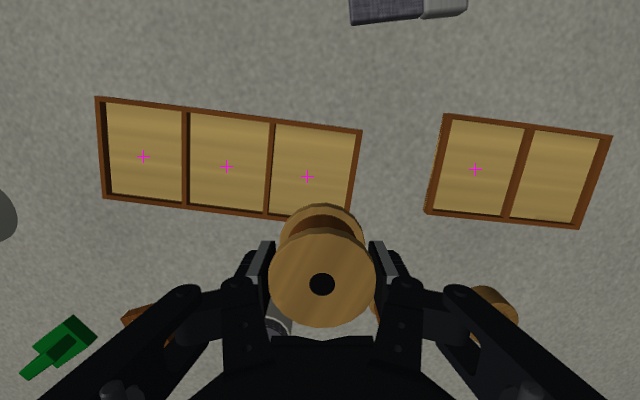

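The wrist view shows the spool held upright between the pads. The marked bay centres are within about 7 px of the true ones, with the long tray's bays roughly 5 mm farther in x. Updated centres, in m:
- long tray: (0.611, 0.251), (0.601, 0.164), (0.592, 0.077)
- short tray: (0.597, -0.101), (0.589, -0.187)

apply_moves(travel=[[1,-0.5,-0.8],[2,-0.4,-0.6],[2.5,0,-0.3],[2.2,0,0],[1.3,0,0],[0.5,0,0],[0,0,0]], turn=[[0.009,-0.011,0],[0,0,0],[0,0,0],[0,0,0],[0,0,0],[0,0,0],[0,0,0]], grip=[1,1,1,1,1,1,1])

```text
t: 6.75
eef_pos: [0.5893, 0.0574, 0.0801]
tool_rot: [0.003, -0.707, 0.011, 0.708]
contact_force: [0.3, 0.6, -0.7]
gripper_width: 0.589
```

```bash
python3 go.py 0.592 0.077 0.043
```

```text
t 6.75 pos [0.5893 0.0574 0.0801] w 0.589 F [ 0.3  0.6 -0.7]
travel(current axes) [ 3.69 -2.01 -0.23] (final axes) [ 3.71 -1.96 -0.27] turn [-0.019  0.001 -0.012]
```

apply_moves(travel=[[0.3,-0.7,-0.1],[0.5,-0.7,-0.1],[0.7,-0.5,0],[0.7,-0.2,0],[0.7,-0.1,0],[0.3,0,0],[0,0,0]], turn=[[-0.019,0,-0.012],[0,0,0],[0,0,0],[0,0,0],[0,0,0],[0,0,0],[0,0,0]], grip=[1,1,1,1,1,1,1])

```text
t: 7.33
eef_pos: [0.5935, 0.0796, 0.0486]
tool_rot: [-0.001, 0.708, 0.0, -0.706]
contact_force: [0.7, -0.0, -1.7]
gripper_width: 0.592
```

```bash
python3 go.py 0.592 0.077 0.0425
```

```text
t 7.33 pos [0.5935 0.0796 0.0486] w 0.592 F [ 0.7 -0.  -1.7]
travel(current axes) [0.61 0.27 0.15] (final axes) [0.61 0.26 0.15] turn [-0.001 -0.004  0.002]
```

apply_moves(travel=[[0.4,0.2,0.1],[0.2,0,0],[0.05,0,0],[0,0,0],[0,0,0],[0,0,0],[0,0,0],[0,0,0]], turn=[[0,0,0],[0,0,0],[0,0,0],[0,0,0],[0,0,0],[0,0,0],[0,0,0],[0,0,0]], grip=[1,1,1,1,0.2,0.2,0.2,0.2])

```text
t: 8.0
eef_pos: [0.5935, 0.0771, 0.0431]
tool_rot: [-0.001, 0.709, -0.0, -0.705]
contact_force: [0.2, 1.0, 0.0]
gripper_width: 0.803
```

apply_moves(travel=[[-0.6,0,0],[-1,0,0],[-1.5,0,0],[-2.5,0,0],[-2.5,0,0.8],[-1.5,0,2],[-0.5,0,2.5],[0,0,2.5]], turn=[[0,0,0],[0,0,0],[0,0,0],[0,0,0],[0,0,0],[0,0,0],[0,0,0],[0,0,0]], grip=[0.2,0.2,0.2,0,0,0,0,0])

```text
t: 8.67
eef_pos: [0.5181, 0.0774, 0.1533]
tool_rot: [-0.003, 0.712, -0.0, -0.703]
contact_force: [-0.5, 0.4, -0.7]
gripper_width: 1.003
```

```bash
python3 go.py 0.414 0.1265 0.15; python3 look.py paint_pot p2
```

```text
t 8.67 pos [0.5181 0.0774 0.1533] w 1.003 F [-0.5  0.4 -0.7]
travel(current axes) [ 0.22 -4.87 10.43] (final axes) [ 0.33 -4.91 10.41] turn [-0.004 -0.013  0.003]
tool [0.5181 0.0774 0.1533]
[[0.013, -0.004, -1.0], [0.003, -1.0, 0.004], [-1.0, -0.003, -0.013]]
paint_pot 0.87 [241. 262. 302. 341.] xy [0.4135 0.1259] delta in tool cm [15.21 -4.76 10.67]
```

View pics/p2.png

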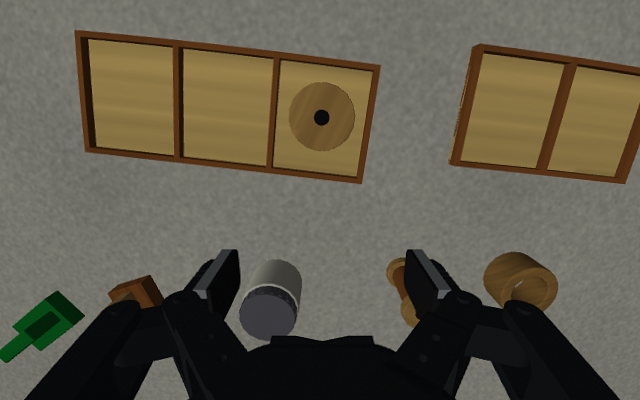

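The wide spool stands upright and centred in its bay, dot at (322,117). The pot, lid at (268,313), measures (0.4135, 0.126), which agrees with the earlier views.

apply_moves(travel=[[0.3,-1,2.5],[0.3,-1.2,2.5],[0.5,-1.2,2],[0.5,-1,1.2],[0.4,-0.5,0.5],[0.4,0,0],[0,0,0]], turn=[[0,-0.013,0],[0,0,0],[0,0,0],[0,0,0],[0,0,0],[0,0,0],[0,0,0]], grip=[0,0,0,0,0,0,0])

```text
t: 9.35
eef_pos: [0.4296, 0.1278, 0.1325]
tool_rot: [-0.003, 0.709, -0.001, -0.705]
contact_force: [0.7, 0.3, 1.1]
gripper_width: 0.999
```

```bash
python3 go.py 0.4135 0.126 0.035;python3 look.py paint_pot
```

```text
t 9.35 pos [0.4296 0.1278 0.1325] w 0.999 F [0.7 0.3 1.1]
travel(current axes) [9.74 0.21 1.66] (final axes) [9.75 0.18 1.61] turn [-0.005 -0.005  0.003]
tool [0.4296 0.1278 0.1325]
[[0.005, -0.005, -1.0], [0.003, -1.0, 0.005], [-1.0, -0.003, -0.005]]
paint_pot 0.96 [288. 183. 356. 269.] xy [0.4153 0.1265] delta in tool cm [13.24  0.18  1.49]
```

apply_moves(travel=[[0.6,0.1,0.7],[1.2,0,0.5],[1.5,0,0.2],[1.5,0,0],[1.5,0,0],[1.2,0,0],[0.8,0,0],[0,0,0]], turn=[[0,0,0],[0,0,0],[0,0,0],[0,0,0],[0,0,0],[0,0,0],[0,0,0],[0,0,0]], grip=[0,0,0,0,0,0,0,0])

```text
t: 10.12
eef_pos: [0.4208, 0.1228, 0.046]
tool_rot: [-0.007, 0.711, -0.004, -0.703]
contact_force: [-0.5, -0.2, 0.9]
gripper_width: 1.0
```

```bash
python3 go.py 0.4145 0.126 0.035
```

```text
t 10.12 pos [0.4208 0.1228 0.046 ] w 1.0 F [-0.5 -0.2  0.9]
travel(current axes) [ 1.09 -0.3   0.65] (final axes) [ 1.1  -0.32  0.63] turn [-0.016 -0.011  0.004]
```

apply_moves(travel=[[0.4,-0.15,0.3],[0.4,-0.15,0.3],[0.3,0,0.05],[0,0,0],[0,0,0],[0,0,0],[0,0,0],[0,0,0]], turn=[[-0.016,-0.011,0],[0,0,0],[0,0,0],[0,0,0],[0,0,0],[0,0,0],[0,0,0],[0,0,0]], grip=[0,0,0,1,1,1,1,1])

```text
t: 10.78
eef_pos: [0.4153, 0.1263, 0.0359]
tool_rot: [-0.002, 0.708, 0.002, -0.706]
contact_force: [0.6, -0.2, -2.4]
gripper_width: 0.642
```

apply_moves(travel=[[0,0,0],[0,0,0]], turn=[[0,0,0],[0,0,0]], grip=[1,1])

```text
t: 10.95
eef_pos: [0.4154, 0.1263, 0.0361]
tool_rot: [-0.002, 0.708, 0.002, -0.706]
contact_force: [0.0, -0.1, -1.0]
gripper_width: 0.642
```

```bash
python3 go.py 0.601 0.164 0.12;python3 look.py paint_pot
```

```text
t 10.95 pos [0.4154 0.1263 0.0361] w 0.642 F [ 0.  -0.1 -1. ]
travel(current axes) [ -8.32  -3.82 -18.58] (final axes) [ -8.39  -3.77 -18.56] turn [ 0.    -0.003  0.005]
tool [0.4154 0.1263 0.0361]
[[0.003, 0.0, -1.0], [0.005, -1.0, -0.0], [-1.0, -0.005, -0.003]]
paint_pot 0.64 [259. 196. 386. 341.] xy [0.4195 0.1246] delta in tool cm [ 3.61  0.18 -0.4 ]
paint_pot 0.26 [  0. 229. 139. 384.] xy [0.3936 0.2565] delta in tool cm [  3.67 -13.01   2.19]
```

apply_moves(travel=[[-0.6,0,0],[-1.5,0,0],[-2,0,0],[-2,-0.4,-1],[-1.5,-0.5,-2],[-0.5,-0.6,-2.5],[0,-0.6,-2.5],[0,-0.6,-2.5]], turn=[[0,0,0],[0,0,0],[0,0,0],[0,0,0],[0,0,0],[0,0,0],[0,0,0],[0,0,0]], grip=[1,1,1,1,1,1,1,1])

```text
t: 11.72
eef_pos: [0.516, 0.1509, 0.1222]
tool_rot: [-0.001, -0.705, -0.001, 0.709]
contact_force: [0.1, 0.9, -1.2]
gripper_width: 0.643
```

apply_moves(travel=[[0,-0.6,-2.5],[0,-0.6,-2.2],[0,-0.4,-1.6],[0,-0.2,-1],[0,0,-0.5],[0,0,0]], turn=[[0,0,0],[0,0,0],[0,0,0],[0,0,0],[0,0,0],[0,0,0]], grip=[1,1,1,1,1,1])

```text
t: 12.22
eef_pos: [0.6023, 0.1706, 0.1245]
tool_rot: [0.001, -0.706, -0.001, 0.708]
contact_force: [-0.8, -0.2, -1.7]
gripper_width: 0.644
```

```bash
python3 go.py 0.601 0.164 0.055
```

```text
t 12.22 pos [0.6023 0.1706 0.1245] w 0.644 F [-0.8 -0.2 -1.7]
travel(current axes) [6.95 0.68 0.11] (final axes) [6.95 0.66 0.13] turn [0.001 0.002 0.003]
```

apply_moves(travel=[[0.6,0.2,0],[1.2,0.2,0],[1.2,0.1,0],[1.2,0,0],[1.2,0,0],[0.6,0,0],[0.2,0,0],[0,0,0]], turn=[[0,0,0],[0,0,0],[0,0,0],[0,0,0],[0,0,0],[0,0,0],[0,0,0],[0,0,0]], grip=[1,1,1,1,1,1,1,1])

```text
t: 12.88
eef_pos: [0.5959, 0.1631, 0.0537]
tool_rot: [-0.0, -0.704, -0.001, 0.711]
contact_force: [-0.6, 0.5, -1.6]
gripper_width: 0.647
```

```bash
python3 go.py 0.601 0.164 0.041
```

```text
t 12.88 pos [0.5959 0.1631 0.0537] w 0.647 F [-0.6  0.5 -1.6]
travel(current axes) [ 1.27 -0.09 -0.52] (final axes) [ 1.27 -0.09 -0.51] turn [0.001 0.01  0.   ]
```

apply_moves(travel=[[0.4,0,-0.25],[0.4,0,-0.2],[0.3,0,0],[0.15,0,0],[0,0,0],[0,0,0]], turn=[[0,0.01,0],[0,0,0],[0,0,0],[0,0,0],[0,0,0],[0,0,0]], grip=[1,1,1,1,1,1])

```text
t: 13.38
eef_pos: [0.602, 0.164, 0.041]
tool_rot: [0.0, 0.708, 0.001, -0.706]
contact_force: [0.2, 0.2, -1.1]
gripper_width: 0.642
```

```bash
python3 go.py 0.601 0.164 0.041
```

```text
t 13.38 pos [0.602 0.164 0.041] w 0.642 F [ 0.2  0.2 -1.1]
travel(current axes) [-0.  -0.   0.1] (final axes) [-0.  -0.   0.1] turn [ 0.002 -0.003  0.001]
```

apply_moves(travel=[[0.05,0,0],[0,0,0],[0,0,0],[0,0,0],[-0.6,0,0],[-1,0,0],[-1.5,0,0],[-2,0,0]], turn=[[0,0,0],[0,0,0],[0,0,0],[0,0,0],[0,0,0],[0,0,0],[0,0,0],[0,0,0]], grip=[0.2,0.2,0.2,0.2,0.2,0.2,0.2,0.2])

```text
t: 14.05
eef_pos: [0.6004, 0.1635, 0.0926]
tool_rot: [-0.001, -0.707, -0.001, 0.707]
contact_force: [-0.0, 0.0, -0.6]
gripper_width: 0.8
```

apply_moves(travel=[[-2,0,0],[-2,0,0.5],[-1,-1,2],[0,-1.5,2.5],[0,-1.5,2.5],[0,-1.5,2.5],[0,-1.5,2.5],[0,-1.5,2]], turn=[[0,0,0],[0,0,0],[0,0,0],[0,0,0],[0,0,0],[0,0,0],[0,0,0],[0,0,0]], grip=[0.2,0.2,0,0,0,0,0,0])

```text
t: 14.72
eef_pos: [0.4604, 0.2478, 0.1583]
tool_rot: [-0.006, 0.714, -0.002, -0.7]
contact_force: [0.2, 0.5, -0.8]
gripper_width: 1.0
```

apply_moves(travel=[[0,-0.8,1.2],[0,-0.4,0.6],[0,0,0]], turn=[[0,0,0],[0,0,0],[0,0,0]], grip=[0,0,0])

```text
t: 14.97
eef_pos: [0.4372, 0.2649, 0.1614]
tool_rot: [-0.004, 0.715, 0.002, -0.699]
contact_force: [-1.6, -0.2, -0.8]
gripper_width: 0.998
```

```bash
python3 go.py 0.38 0.279 0.11; python3 look.py print_block b1
```

```text
t 14.97 pos [0.4372 0.2649 0.1614] w 0.998 F [-1.6 -0.2 -0.8]
travel(current axes) [ 5.02 -1.35  5.84] (final axes) [ 5.14 -1.41  5.72] turn [-0.002 -0.023  0.008]
tool [0.4372 0.2649 0.1614]
[[0.023, -0.002, -1.0], [0.008, -1.0, 0.002], [-1.0, -0.008, -0.023]]
print_block 0.77 [150. 228. 228. 302.] xy [0.3657 0.4059] delta in tool cm [ 16.08 -13.95   7.54]
print_block 0.73 [276. 204. 339. 290.] xy [0.386  0.2791] delta in tool cm [16.03 -1.28  5.48]
```

View pics/b1.png

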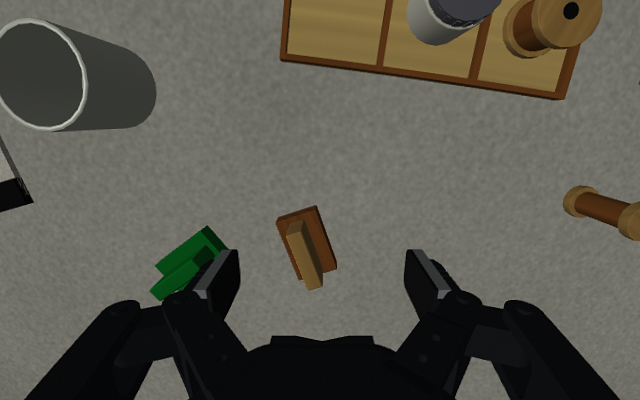

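The brown block is at (307,247) with its handle tilted about 15-20°. The green look-alike is left of it at (195,262), and the pot stands in the middle bay. I'll fit the block's pose from its mask.

```bash
cat > fitblock.py <<'E'
from h import *
from scipy.optimize import minimize
def fit(x0):
    T=tool(); eyes.read_camera('wrist'); best=None
    for d in eyes.masks_of('print_block','wrist'):
        p=fitrect('wrist','print_block',np.array(d['rect'],float),T)
        if best is None or np.hypot(*(p-x0))<best[0]: best=(np.hypot(*(p-x0)),d)
    m=best[1]['region']; S=solid('print_block')
    def cost(p):
        P=S@R.from_euler('z',p[2]).as_matrix().T+[p[0],p[1],0]; u=project('wrist',P,T)
        im=np.zeros(m.shape,np.uint8)
        for h in(u[:8],u[8:]): cv2.fillConvexPoly(im,np.round(cv2.convexHull(h.astype(np.float32))*16).astype(np.int32),1,cv2.LINE_8,4)
        return 1-(m&(im>0)).sum()/(m|(im>0)).sum()
    r=min((minimize(cost,[*x0,y],method='Nelder-Mead',options=dict(initial_simplex=[[*x0,y],[x0[0]+.01,x0[1],y],[x0[0],x0[1]+.01,y],[*x0,y+.2]])) for y in(-.4,-.1,.1,.4)),key=lambda r:r.fun)
    print('block',r.x.round(4),'1-IoU',round(r.fun,3)); return r.x
if __name__=='__main__':
    import sys; fit(np.array([float(sys.argv[1]),float(sys.argv[2])]))
E
python3 fitblock.py 0.386 0.279; python3 - <<'E'
from h import *
T=tool(); a=onplane('wrist',[(293,226),(313,288)],.052,T); print(a, np.arctan2(*(a[0]-a[1])[[1,0]]))
E
```

```text
block [ 0.386  0.279 -0.4  ] 1-IoU 1.0
[[0.42187702 0.28750941 0.052     ]
 [0.3595664  0.27095175 0.052     ]] 0.2597255588804739
```

apply_moves(travel=[[0.3,-0.4,1],[0.5,-0.5,1.2],[0.8,-0.5,1.2],[1,0,0.7],[1,0,0.3],[0.8,0,0],[0.3,0,0],[0,0,0]], turn=[[0,-0.023,0.008],[0,0,0],[-0.06,0,0],[-0.08,0,0],[-0.06,0,0],[-0.03,0,0],[0,0,0],[0,0,0]], grip=[0,0,0,0,0,0,0,0])

```text
t: 15.83
eef_pos: [0.3946, 0.2746, 0.1085]
tool_rot: [-0.084, -0.699, -0.082, 0.705]
contact_force: [-0.3, -0.5, -0.1]
gripper_width: 1.0
```

```bash
python3 go.py 0.391 0.279 0.05 0.26; python3 look.py print_block; python3 fitblock.py 0.391 0.279; python3 wpic.py b2 0.4200,0.2867,0.052 0.3620,0.2713,0.052
```

```text
t 15.83 pos [0.3946 0.2746 0.1085] w 1.0 F [-0.3 -0.5 -0.1]
travel(current axes) [ 5.85 -0.53  0.2 ] (final axes) [ 5.85 -0.52  0.24] turn [-0.024  0.009 -0.002]
tool [0.3946 0.2746 0.1085]
[[-0.008, 0.233, -0.972], [-0.004, -0.972, -0.233], [-1.0, 0.003, 0.008]]
print_block 0.89 [ 88. 171. 213. 251.] xy [0.3631 0.408 ] delta in tool cm [ 10.82 -13.74  -0.14]
print_block 0.62 [277. 171. 342. 273.] xy [0.384  0.2817] delta in tool cm [10.86 -0.97  0.78]
block [0.3827 0.2809 0.3212] 1-IoU 0.049
```

View pics/b2.png

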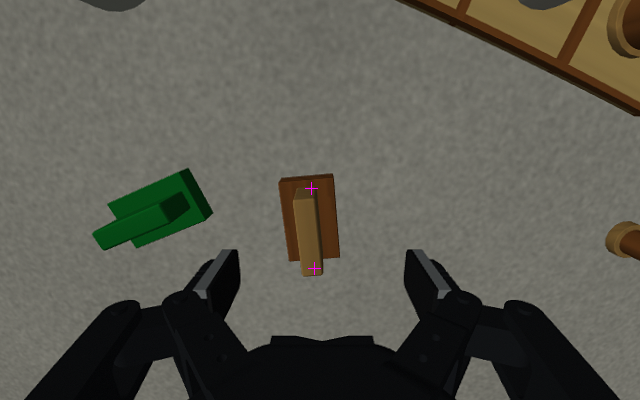

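The handle runs from (304,195) to (313,272). The mask fit gives (0.383, 0.281) with yaw 0.32 and 95% overlap, so I'll use that.

apply_moves(travel=[[0.5,-0.3,0.3],[1,-0.3,0.3],[1,-0.3,0.3],[1,0,0.1],[1,0,0],[0.6,0,0],[0.2,0,0],[0,0,0]], turn=[[-0.04,0,0],[-0.04,0,0],[0,0,0],[0,0,0],[0,0,0],[0,0,0],[0,0,0],[0,0,0]], grip=[0,0,0,0,0,0,0,0])

```text
t: 16.75
eef_pos: [0.3815, 0.2826, 0.0519]
tool_rot: [-0.115, -0.696, -0.114, 0.699]
contact_force: [0.1, -0.2, 0.4]
gripper_width: 0.997
```

```bash
python3 go.py 0.383 0.281 0.048 0.32
```

```text
t 16.75 pos [0.3815 0.2826 0.0519] w 0.997 F [ 0.1 -0.2  0.4]
travel(current axes) [ 0.39  0.19 -0.09] (final axes) [ 0.39  0.19 -0.09] turn [ 0.005  0.005 -0.   ]
```

apply_moves(travel=[[0.3,0.15,-0.1],[0,0,0],[0,0,0],[0,0,0],[0,0,0],[0,0,0],[0,0,0],[0,0,0]], turn=[[0,0,0],[0,0,0],[0,0,0],[0,0,0],[0,0,0],[0,0,0],[0,0,0],[0,0,0]], grip=[0,1,1,1,1,1,1,1])

```text
t: 17.42
eef_pos: [0.3843, 0.2819, 0.0498]
tool_rot: [-0.114, -0.697, -0.114, 0.698]
contact_force: [0.7, 1.0, -0.9]
gripper_width: 0.182
```

apply_moves(travel=[[0,0,0],[0,0,0],[0,0,0],[0,0,0],[0,0,0]], turn=[[0,0,0],[0,0,0],[0,0,0],[0,0,0],[0,0,0]], grip=[1,1,1,1,1])

```text
t: 17.83
eef_pos: [0.3841, 0.2816, 0.0497]
tool_rot: [-0.114, -0.697, -0.114, 0.699]
contact_force: [-0.2, -1.2, -0.4]
gripper_width: 0.176
```

```bash
python3 go.py 0.611 0.251 0.15 0
```

```text
t 17.83 pos [0.3841 0.2816 0.0497] w 0.176 F [-0.2 -1.2 -0.4]
travel(current axes) [-10.08  10.13 -20.51] (final axes) [-10.03   3.06 -22.69] turn [ 0.325  0.002 -0.   ]
```

apply_moves(travel=[[-0.6,0,0],[-1.5,0,0],[-2,0,0],[-2,0.3,-1],[-1.2,0.6,-2],[-0.4,0.5,-2.4],[0,0.5,-2.4],[0,0.4,-2.4]], turn=[[0,0,0],[0,0,0],[0,0,0],[0.06,0,0],[0.08,0,0],[0.08,0,0],[0.06,0,0],[0.03,0,0]], grip=[1,1,1,1,1,1,1,1])

```text
t: 18.5
eef_pos: [0.4852, 0.2761, 0.132]
tool_rot: [-0.005, -0.704, -0.003, 0.71]
contact_force: [-0.2, -0.0, -1.9]
gripper_width: 0.176
```

```bash
python3 go.py 0.611 0.251 0.13 0
```

```text
t 18.5 pos [0.4852 0.2761 0.132 ] w 0.176 F [-0.2 -0.  -1.9]
travel(current axes) [  0.11   2.65 -12.55] (final axes) [  0.2    2.51 -12.58] turn [ 0.011  0.008 -0.002]
```

apply_moves(travel=[[0,0.5,-2.4],[0,0.5,-2.4],[0,0.5,-2.2],[0,0.4,-1.6],[0,0.2,-0.9],[0,0.1,-0.4],[0,0,0],[0,0,0]], turn=[[0,0,0],[0,0,0],[0,0,0],[0,0,0],[0,0,0],[0,0,0],[0,0,0],[0,0,0]], grip=[1,1,1,1,1,1,1,1])

```text
t: 19.17
eef_pos: [0.5928, 0.2523, 0.1343]
tool_rot: [-0.002, -0.705, -0.002, 0.709]
contact_force: [-0.1, 0.4, -1.7]
gripper_width: 0.181
```

```bash
python3 go.py 0.611 0.251 0.065 -0.05; python3 wpic.py b3 0.611,0.251,0.005 0.611,0.251,0.07
```

```text
t 19.17 pos [0.5928 0.2523 0.1343] w 0.181 F [-0.1  0.4 -1.7]
travel(current axes) [ 6.92  0.13 -1.86] (final axes) [ 6.93  0.03 -1.83] turn [ 0.055  0.005 -0.001]
```

View pics/b3.png

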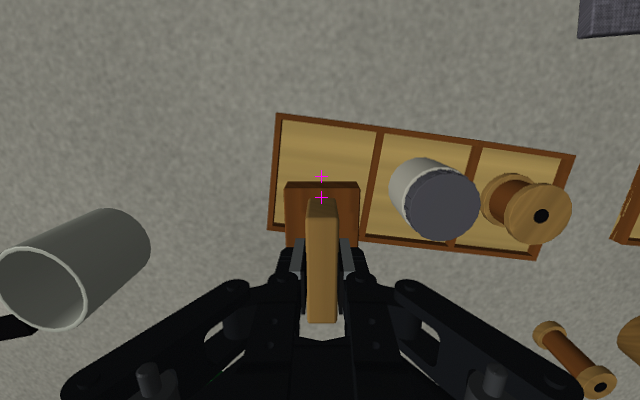

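The block hangs upright and aligned, the left bay is free, and the mark sits on the bay centre at (321,176).

apply_moves(travel=[[0.4,0,-0.6],[1,0,-0.6],[1.2,0,-0.5],[1.2,0,-0.2],[1.2,0,0],[0.8,0,0],[0.3,0,0],[0,0,0]], turn=[[0.05,0,0],[0.03,0,0],[0,0,0],[0,0,0],[0,0,0],[0,0,0],[0,0,0],[0,0,0]], grip=[1,1,1,1,1,1,1,1])

```text
t: 19.88
eef_pos: [0.6057, 0.2543, 0.0658]
tool_rot: [0.024, -0.703, 0.025, 0.711]
contact_force: [0.4, -0.2, -0.1]
gripper_width: 0.174
```

```bash
python3 go.py 0.611 0.251 0.0545 -0.08
```

```text
t 19.88 pos [0.6057 0.2543 0.0658] w 0.174 F [ 0.4 -0.2 -0.1]
travel(current axes) [ 1.12  0.29 -0.56] (final axes) [ 1.13  0.28 -0.55] turn [ 0.011  0.011 -0.002]
```

apply_moves(travel=[[0.3,0.1,-0.3],[0.4,0.15,-0.2],[0.3,0,0],[0.1,0,0],[0,0,0],[0,0,0]], turn=[[0.011,0.011,0],[0,0,0],[0,0,0],[0,0,0],[0,0,0],[0,0,0]], grip=[1,1,1,1,1,1])

```text
t: 20.38
eef_pos: [0.6113, 0.2517, 0.0552]
tool_rot: [-0.028, 0.707, -0.029, -0.706]
contact_force: [0.2, -0.0, -2.0]
gripper_width: 0.174
```

```bash
python3 go.py 0.611 0.251 0.0545 -0.08
```

```text
t 20.38 pos [0.6113 0.2517 0.0552] w 0.174 F [ 0.2 -0.  -2. ]
travel(current axes) [0.07 0.07 0.03] (final axes) [0.07 0.07 0.03] turn [-0.    -0.002 -0.001]
```

apply_moves(travel=[[0.05,0,0],[0,0,0],[0,0,0],[0,0,0],[-0.6,0,0],[-1.2,0,0],[-2,0,0],[-2.5,0,0]], turn=[[0,0,0],[0,0,0],[0,0,0],[0,0,0],[0,0,0],[0,0,0],[0,0,0],[0,0,0]], grip=[0.5,0.5,0.5,0.5,0.5,0.5,0.5,0.5])

```text
t: 21.05
eef_pos: [0.609, 0.2506, 0.1173]
tool_rot: [0.027, -0.705, 0.03, 0.708]
contact_force: [0.6, -0.2, -0.5]
gripper_width: 0.499
```

apply_moves(travel=[[-2.5,0,0],[-1.5,1,1],[0,2.2,2],[0,2.8,2],[0,2.8,2],[0,2.8,2],[0,2.8,2],[0,2.8,2]], turn=[[-0.04,0,0],[-0.04,0,0],[0,0,0],[0,0,0],[0,0,0],[0,0,0],[0,0,0],[0,0,0]], grip=[0.5,0.5,0,0,0,0,0,0])

```text
t: 21.72
eef_pos: [0.4833, 0.084, 0.1745]
tool_rot: [0.002, 0.714, 0.009, -0.7]
contact_force: [-0.5, -1.0, 1.1]
gripper_width: 1.004
```

apply_moves(travel=[[0,2.6,1],[0,2,0.5],[0,1,0],[0,0,0]], turn=[[0,0,0],[0,0,0],[0,0,0],[0,0,0]], grip=[0,0,0,0])

```text
t: 22.05
eef_pos: [0.4633, 0.0185, 0.1779]
tool_rot: [0.001, 0.715, 0.005, -0.699]
contact_force: [0.6, -0.0, 0.1]
gripper_width: 0.998
```

```bash
python3 go.py 0.429 -0.008 0.14; python3 look.py slim_spool s1
```

```text
t 22.05 pos [0.4633 0.0185 0.1779] w 0.998 F [ 0.6 -0.   0.1]
travel(current axes) [3.7  2.64 3.54] (final axes) [3.79 2.65 3.43] turn [ 0.007 -0.023  0.006]
tool [0.4633 0.0185 0.1779]
[[0.023, 0.007, -1.0], [0.006, -1.0, -0.007], [-1.0, -0.006, -0.023]]
slim_spool 0.78 [332. 206. 374. 262.] xy [ 0.4273 -0.0113] delta in tool cm [17.69  3.05  4.04]
```

View pics/s1.png

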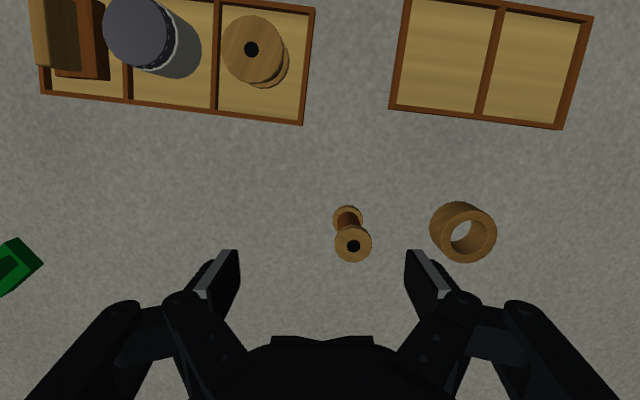

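The slim spool's dot is at (353,246) and the tape is at (464,233). The block, pot and wide spool are all in the long tray. Next is the slim spool, at (0.427, -0.011).

apply_moves(travel=[[0.5,0.7,0.8],[0.8,0.8,1],[0.8,0.8,0.9],[0.8,0.4,0.4],[0.8,0,0.2],[0.5,0,0],[0.2,0,0],[0,0,0]], turn=[[0,-0.02,0.006],[0,0,0],[0,0,0],[0,0,0],[0,0,0],[0,0,0],[0,0,0],[0,0,0]], grip=[0,0,0,0,0,0,0,0])

```text
t: 22.82
eef_pos: [0.4308, -0.0018, 0.1302]
tool_rot: [0.006, 0.708, 0.008, -0.707]
contact_force: [0.7, -0.1, -0.9]
gripper_width: 0.994
```

```bash
python3 go.py 0.427 -0.011 0.060; python3 look.py slim_spool
```

```text
t 22.82 pos [ 0.4308 -0.0018  0.1302] w 0.994 F [ 0.7 -0.1 -0.9]
travel(current axes) [7.02 0.92 0.41] (final axes) [7.02 0.92 0.38] turn [ 0.02  -0.001  0.002]
tool [ 0.4308 -0.0018  0.1302]
[[0.001, 0.02, -1.0], [0.002, -1.0, -0.02], [-1.0, -0.002, -0.001]]
slim_spool 0.67 [307. 180. 359. 251.] xy [ 0.4296 -0.0105] delta in tool cm [13.02  0.9   0.16]
slim_spool 0.67 [  0.   0. 283.  84.] xy [0.5478 0.1203] delta in tool cm [ 13.06 -11.95 -11.91]
```

apply_moves(travel=[[0.5,0.4,0.1],[0.9,0.4,0.1],[1.1,0.1,0],[1.2,0,0],[1.2,0,0],[0.8,0,0],[0.4,0,0],[0,0,0]], turn=[[0.02,0,0],[0,0,0],[0,0,0],[0,0,0],[0,0,0],[0,0,0],[0,0,0],[0,0,0]], grip=[0,0,0,0,0,0,0,0])

```text
t: 23.58
eef_pos: [0.4319, -0.0128, 0.066]
tool_rot: [-0.002, 0.71, -0.001, -0.704]
contact_force: [-0.2, 0.4, 0.9]
gripper_width: 1.002
```

```bash
python3 go.py 0.4285 -0.0108 0.060
```

```text
t 23.58 pos [ 0.4319 -0.0128  0.066 ] w 1.002 F [-0.2  0.4  0.9]
travel(current axes) [ 0.6  -0.19  0.34] (final axes) [ 0.6  -0.2   0.34] turn [-0.004 -0.008  0.003]
```

apply_moves(travel=[[0.3,-0.1,0.2],[0.3,-0.1,0.15],[0,0,0],[0,0,0],[0,0,0],[0,0,0],[0,0,0],[0,0,0]], turn=[[0,-0.008,0],[0,0,0],[0,0,0],[0,0,0],[0,0,0],[0,0,0],[0,0,0],[0,0,0]], grip=[0,0,0,1,1,1,1,1])

```text
t: 24.25
eef_pos: [0.4296, -0.0104, 0.0611]
tool_rot: [-0.003, 0.708, -0.001, -0.706]
contact_force: [-0.3, -0.0, -0.5]
gripper_width: 0.38
```

apply_moves(travel=[[0,0,0],[0,0,0],[0,0,0],[0,0,0],[0,0,0]], turn=[[0,0,0],[0,0,0],[0,0,0],[0,0,0],[0,0,0]], grip=[1,1,1,1,1])

```text
t: 24.67
eef_pos: [0.4293, -0.0106, 0.0611]
tool_rot: [-0.003, 0.708, -0.001, -0.706]
contact_force: [0.1, -0.1, -0.3]
gripper_width: 0.381
```

```bash
python3 go.py 0.597 -0.101 0.15; python3 look.py slim_spool
```

```text
t 24.67 pos [ 0.4293 -0.0106  0.0611] w 0.381 F [ 0.1 -0.1 -0.3]
travel(current axes) [ -8.88   8.94 -16.83] (final axes) [ -8.89   9.04 -16.77] turn [-0.005 -0.002  0.003]
tool [ 0.4293 -0.0106  0.0611]
[[0.002, -0.005, -1.0], [0.003, -1.0, 0.005], [-1.0, -0.003, -0.002]]
slim_spool 0.64 [386.   0. 639.  71.] xy [ 0.5328 -0.0946] delta in tool cm [  6.11   8.37 -10.37]
slim_spool 0.56 [287. 205. 357. 316.] xy [ 0.4279 -0.0118] delta in tool cm [6.11 0.14 0.16]
slim_spool 0.46 [452. 196. 570. 303.] xy [ 0.4337 -0.1136] delta in tool cm [ 6.08 10.32 -0.48]
```

Gripped: the width of 0.381 fits the 34 mm flange. Lift and carry.

apply_moves(travel=[[-0.6,0,0],[-1.5,0,0],[-2,0,0],[-2,0.5,-1],[-1.3,1,-1.8],[-0.5,1.3,-2.4],[0,1.3,-2.4],[0,1.3,-2.4]], turn=[[0,0,0],[0,0,0],[0,0,0],[0,0,0],[0,0,0],[0,0,0],[0,0,0],[0,0,0]], grip=[1,1,1,1,1,1,1,1])

```text
t: 25.43
eef_pos: [0.5253, -0.064, 0.1452]
tool_rot: [-0.0, -0.705, -0.002, 0.709]
contact_force: [0.4, 0.2, -1.2]
gripper_width: 0.381
```

apply_moves(travel=[[0,1.3,-2.4],[0,1.1,-2.1],[0,0.9,-1.5],[0,0.4,-0.9],[0,0.2,-0.4],[0,0,0]], turn=[[0,0,0],[0,0,0],[0,0,0],[0,0,0],[0,0,0],[0,0,0]], grip=[1,1,1,1,1,1])

```text
t: 25.93
eef_pos: [0.6057, -0.1091, 0.1475]
tool_rot: [0.001, -0.707, -0.0, 0.708]
contact_force: [-0.3, -0.3, -1.2]
gripper_width: 0.379
```

```bash
python3 go.py 0.597 -0.101 0.076; python3 wpic.py s2 0.597,-0.101,0.005 0.589,-0.187,0.005
```

```text
t 25.93 pos [ 0.6057 -0.1091  0.1475] w 0.379 F [-0.3 -0.3 -1.2]
travel(current axes) [ 7.15 -0.8   0.86] (final axes) [ 7.15 -0.81  0.87] turn [-0.002  0.001  0.002]
```

View pics/s2.png

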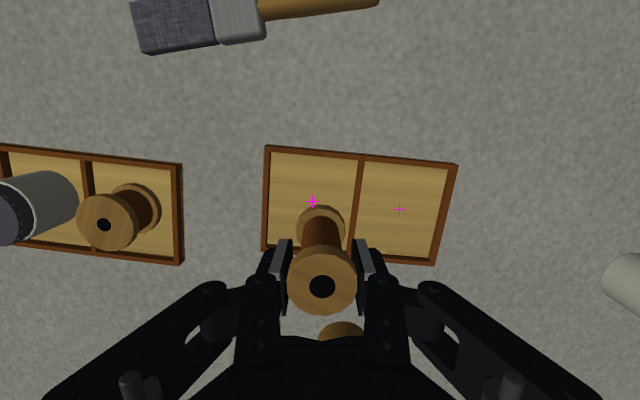

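The spool is held upright and both short-tray marks, (313,202) and (399,210), sit on their bay centres.

apply_moves(travel=[[0.5,-0.3,0.3],[1,-0.3,0.3],[1.2,-0.2,0.3],[1.2,0,0],[1.2,0,0],[0.8,0,0],[0.4,0,0],[0,0,0]], turn=[[0,0,0],[0,0,0],[0,0,0],[0,0,0],[0,0,0],[0,0,0],[0,0,0],[0,0,0]], grip=[1,1,1,1,1,1,1,1])

```text
t: 26.65
eef_pos: [0.5892, -0.0956, 0.0777]
tool_rot: [0.0, -0.704, -0.003, 0.71]
contact_force: [0.0, -0.2, -0.8]
gripper_width: 0.379
```

```bash
python3 go.py 0.597 -0.101 0.066
```

```text
t 26.65 pos [ 0.5892 -0.0956  0.0777] w 0.379 F [ 0.  -0.2 -0.8]
travel(current axes) [ 1.16  0.55 -0.79] (final axes) [ 1.17  0.54 -0.78] turn [0.004 0.008 0.004]
```

apply_moves(travel=[[0.2,0.2,-0.3],[0.3,0.2,-0.3],[0.3,0.1,-0.1],[0.2,0,0],[0.1,0,0],[0,0,0]], turn=[[0,0.008,0.004],[0,0,0],[0,0,0],[0,0,0],[0,0,0],[0,0,0]], grip=[1,1,1,1,1,1])

```text
t: 27.15
eef_pos: [0.5986, -0.1019, 0.0665]
tool_rot: [0.001, 0.708, 0.0, -0.706]
contact_force: [-0.5, 0.8, -0.8]
gripper_width: 0.382
```

```bash
python3 go.py 0.597 -0.101 0.066; python3 look.py slim_spool
```

```text
t 27.15 pos [ 0.5986 -0.1019  0.0665] w 0.382 F [-0.5  0.8 -0.8]
travel(current axes) [ 0.05 -0.09  0.16] (final axes) [ 0.05 -0.09  0.16] turn [ 0.003 -0.004 -0.001]
tool [ 0.5986 -0.1019  0.0665]
[[0.004, 0.003, -1.0], [-0.001, -1.0, -0.003], [-1.0, 0.001, -0.004]]
slim_spool 0.92 [286. 204. 358. 318.] xy [ 0.5935 -0.1031] delta in tool cm [6.65 0.11 0.54]
```

apply_moves(travel=[[0.05,0,0],[0,0,0],[0,0,0],[0,0,0],[0,0,0],[-0.6,0,0],[-1.2,0,0],[-2,0,0]], turn=[[0,0,0],[0,0,0],[0,0,0],[0,0,0],[0,0,0],[0,0,0],[0,0,0],[0,0,0]], grip=[1,0.35,0.35,0.35,0.35,0.35,0.35,0.35])

```text
t: 27.92
eef_pos: [0.5966, -0.1012, 0.104]
tool_rot: [-0.001, -0.707, -0.001, 0.707]
contact_force: [0.5, 0.2, 0.0]
gripper_width: 0.648
```

apply_moves(travel=[[-2.2,0,0],[-1.5,0,1],[0,0.5,2.2],[0,0.5,2.5],[0,0.5,2.5],[0,0.3,2.2],[0,0,1.5],[0,0,0.6]], turn=[[0,0,0],[0,0,0],[0,0,0],[0,0,0],[0,0,0],[0,0,0],[0,0,0],[0,0,0]], grip=[0.35,0.35,0,0,0,0,0,0])

```text
t: 28.58
eef_pos: [0.4739, -0.1198, 0.1557]
tool_rot: [0.003, 0.714, 0.001, -0.7]
contact_force: [-0.8, -0.8, -0.2]
gripper_width: 0.999
```

apply_moves(travel=[[0,0,0],[0,0,0]], turn=[[0,0,0],[0,0,0]], grip=[0,0])

```text
t: 28.75
eef_pos: [0.4736, -0.1202, 0.1576]
tool_rot: [0.003, 0.714, 0.0, -0.7]
contact_force: [0.8, -0.9, -0.6]
gripper_width: 0.998
```

```bash
python3 go.py 0.420 -0.132 0.10; python3 look.py tape_roll t1
```

```text
t 28.75 pos [ 0.4736 -0.1202  0.1576] w 0.998 F [ 0.8 -0.9 -0.6]
travel(current axes) [5.65 1.14 5.49] (final axes) [5.76 1.18 5.36] turn [ 0.004 -0.021 -0.004]
tool [ 0.4736 -0.1202  0.1576]
[[0.021, 0.004, -1.0], [-0.003, -1.0, -0.004], [-1.0, 0.004, -0.021]]
tape_roll 0.61 [305. 216. 362. 282.] xy [ 0.4194 -0.1336] delta in tool cm [15.64  1.26  5.75]
```

View pics/t1.png

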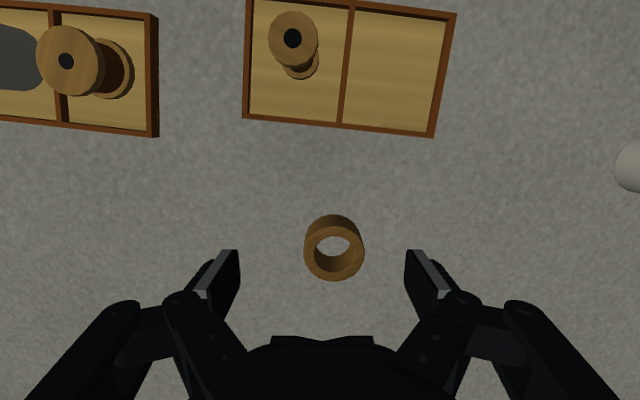

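The slim spool stands in its bay, dot at (292,38). The tape, at (333,247), measures (0.4194, -0.1336).

apply_moves(travel=[[0.5,0.3,1],[0.8,0.4,1.3],[0.9,0.3,1.3],[0.9,0.1,0.9],[0.9,0,0.4],[0.8,0,0.2],[0.4,0,0],[0,0,0]], turn=[[0,-0.02,-0.004],[0,0,0],[0,0,0],[0,0,0],[0,0,0],[0,0,0],[0,0,0],[0,0,0]], grip=[0,0,0,0,0,0,0,0])

```text
t: 29.52
eef_pos: [0.4248, -0.1314, 0.1008]
tool_rot: [-0.002, -0.706, -0.004, 0.708]
contact_force: [-0.4, -0.6, 0.2]
gripper_width: 0.997
```

```bash
python3 go.py 0.4194 -0.1336 0.032; python3 look.py tape_roll
```

```text
t 29.52 pos [ 0.4248 -0.1314  0.1008] w 0.997 F [-0.4 -0.6  0.2]
travel(current axes) [6.88 0.24 0.51] (final axes) [6.88 0.22 0.54] turn [0.008 0.003 0.003]
tool [ 0.4248 -0.1314  0.1008]
[[-0.003, 0.008, -1.0], [0.003, -1.0, -0.008], [-1.0, -0.003, 0.003]]
tape_roll 0.79 [286. 177. 364. 261.] xy [ 0.4218 -0.1348] delta in tool cm [10.08  0.37  0.26]
```

apply_moves(travel=[[0.5,0.1,0.2],[0.9,0.1,0.1],[1.1,0.1,0],[1.2,0,0],[1.2,0,0],[0.8,0,0],[0.4,0,0],[0,0,0]], turn=[[0,0,0],[0,0,0],[0,0,0],[0,0,0],[0,0,0],[0,0,0],[0,0,0],[0,0,0]], grip=[0,0,0,0,0,0,0,0])

```text
t: 30.28
eef_pos: [0.4258, -0.135, 0.0375]
tool_rot: [0.003, 0.709, 0.004, -0.705]
contact_force: [-0.1, -0.1, 0.0]
gripper_width: 1.002
```

```bash
python3 go.py 0.421 -0.1343 0.033
```

```text
t 30.28 pos [ 0.4258 -0.135   0.0375] w 1.002 F [-0.1 -0.1  0. ]
travel(current axes) [ 0.45 -0.07  0.48] (final axes) [ 0.45 -0.07  0.48] turn [ 0.009 -0.005  0.002]
```

apply_moves(travel=[[0.2,0,0.25],[0.25,0,0.25],[0,0,0],[0,0,0],[0,0,0],[0,0,0],[0,0,0],[0,0,0]], turn=[[0.009,0,0],[0,0,0],[0,0,0],[0,0,0],[0,0,0],[0,0,0],[0,0,0],[0,0,0]], grip=[0,0,0,1,1,1,1,1])

```text
t: 30.95
eef_pos: [0.4216, -0.1353, 0.0348]
tool_rot: [-0.0, 0.71, 0.0, -0.704]
contact_force: [-0.5, 1.0, -0.7]
gripper_width: 0.68
```

apply_moves(travel=[[0,0,0],[0,0,0],[0,0,0]], turn=[[0,0,0],[0,0,0],[0,0,0]], grip=[1,1,1])

```text
t: 31.2
eef_pos: [0.4218, -0.1354, 0.0349]
tool_rot: [-0.0, 0.71, 0.0, -0.704]
contact_force: [-0.2, -0.5, -0.0]
gripper_width: 0.68
```

```bash
python3 go.py 0.589 -0.187 0.12; python3 look.py tape_roll
```

```text
t 31.2 pos [ 0.4218 -0.1354  0.0349] w 0.68 F [-0.2 -0.5 -0. ]
travel(current axes) [ -8.37   5.14 -16.79] (final axes) [ -8.51   5.16 -16.72] turn [-0.001 -0.008  0.001]
tool [ 0.4218 -0.1354  0.0349]
[[0.008, -0.001, -1.0], [0.001, -1.0, 0.001], [-1.0, -0.001, -0.008]]
tape_roll 0.78 [260. 198. 379. 324.] xy [ 0.4203 -0.1357] delta in tool cm [3.49 0.03 0.19]
```

apply_moves(travel=[[-0.6,0,0],[-1.5,0,0],[-2.2,0.2,0],[-2.4,0.6,-1],[-1.6,0.8,-2],[-0.6,0.9,-2.4],[0,0.8,-2.4],[0,0.7,-2.4]], turn=[[0,-0.008,0],[0,0,0],[0,0,0],[0,0,0],[0,0,0],[0,0,0],[0,0,0],[0,0,0]], grip=[1,1,1,1,1,1,1,1])

```text
t: 31.97
eef_pos: [0.5193, -0.1754, 0.1257]
tool_rot: [0.001, -0.703, -0.001, 0.711]
contact_force: [0.5, 0.6, -1.1]
gripper_width: 0.679
```

apply_moves(travel=[[0,0.5,-2.3],[0,0.3,-2],[0,0.2,-1.4],[0,0.1,-0.8],[0,0,-0.4],[0,0,0]], turn=[[0,0,0],[0,0,0],[0,0,0],[0,0,0],[0,0,0],[0,0,0]], grip=[1,1,1,1,1,1])

```text
t: 32.47
eef_pos: [0.5954, -0.1885, 0.1243]
tool_rot: [0.001, -0.704, -0.0, 0.71]
contact_force: [-0.7, -0.1, -0.8]
gripper_width: 0.68
```

```bash
python3 go.py 0.589 -0.187 0.05
```

```text
t 32.47 pos [ 0.5954 -0.1885  0.1243] w 0.68 F [-0.7 -0.1 -0.8]
travel(current axes) [ 7.44 -0.14  0.58] (final axes) [ 7.43 -0.15  0.64] turn [-0.001  0.008  0.002]
```

apply_moves(travel=[[0.5,-0.1,0.1],[1,0,0],[1.2,0,0],[1.2,0,0],[1.2,0,0],[0.8,0,0],[0.4,0,0],[0,0,0]], turn=[[0,0.008,0],[0,0,0],[0,0,0],[0,0,0],[0,0,0],[0,0,0],[0,0,0],[0,0,0]], grip=[1,1,1,1,1,1,1,1])

```text
t: 33.13
eef_pos: [0.5878, -0.1864, 0.0524]
tool_rot: [0.002, -0.705, -0.001, 0.71]
contact_force: [-0.5, 0.4, -0.1]
gripper_width: 0.68
```

```bash
python3 go.py 0.589 -0.187 0.040
```

```text
t 33.13 pos [ 0.5878 -0.1864  0.0524] w 0.68 F [-0.5  0.4 -0.1]
travel(current axes) [ 1.24  0.06 -0.13] (final axes) [ 1.24  0.06 -0.12] turn [-0.001  0.007  0.003]
```

apply_moves(travel=[[0.3,0,-0.1],[0.4,0,0],[0.3,0,0],[0.15,0,0],[0,0,0],[0,0,0]], turn=[[0,0.007,0],[0,0,0],[0,0,0],[0,0,0],[0,0,0],[0,0,0]], grip=[1,1,1,1,1,1])

```text
t: 33.63
eef_pos: [0.5899, -0.1866, 0.0404]
tool_rot: [-0.001, 0.708, 0.001, -0.706]
contact_force: [0.0, -0.1, -0.6]
gripper_width: 0.676
```

```bash
python3 go.py 0.589 -0.187 0.0398
```

```text
t 33.63 pos [ 0.5899 -0.1866  0.0404] w 0.676 F [ 0.  -0.1 -0.6]
travel(current axes) [0.06 0.04 0.09] (final axes) [0.06 0.04 0.09] turn [-0.001 -0.002  0.003]
```

apply_moves(travel=[[0.05,0,0],[0,0,0],[0,0,0],[0,0,0],[-0.6,0,0],[-1,0,0],[-1.5,0,0],[-2.5,0,0]], turn=[[0,0,0],[0,0,0],[0,0,0],[0,0,0],[0,0,0],[0,0,0],[0,0,0],[0,0,0]], grip=[0.15,0.15,0.15,0.15,0.15,0.15,0.15,0.15])

```text
t: 34.3
eef_pos: [0.5875, -0.1861, 0.0958]
tool_rot: [0.002, -0.706, -0.001, 0.708]
contact_force: [0.7, -0.5, 0.1]
gripper_width: 0.848
```

apply_moves(travel=[[-2.5,0,0],[-2.5,0,0],[-2.5,-1,1],[-2.5,-2.5,1.5],[-2.5,-2.8,2],[-1.5,-2.8,2],[-1,-2.8,2],[0,-2.8,2]], turn=[[0,0,0],[0,0,0],[0,0,0],[0,0,0],[0,0,0],[0,0,0],[0,0,0],[0,0,0]], grip=[0.15,0.15,0.15,0.15,0.15,0.15,0.15,0.15])

```text
t: 34.97
eef_pos: [0.4853, -0.042, 0.266]
tool_rot: [-0.004, 0.713, -0.005, -0.702]
contact_force: [0.3, 1.0, 0.9]
gripper_width: 0.848
```

apply_moves(travel=[[0,-2,1],[0,-1,0],[0,0,0],[0,0,0]], turn=[[0,0,0],[0,0,0],[0,0,0],[0,0,0]], grip=[0.15,0.15,0.15,0.15])

```text
t: 35.3
eef_pos: [0.4711, -0.0039, 0.272]
tool_rot: [-0.001, 0.715, -0.001, -0.699]
contact_force: [0.3, 0.5, 0.9]
gripper_width: 0.849
```

```bash
python3 go.py 0.45 0 0.25; python3 - <<'E'
from h import *
C=dict(long=(np.array([.601,.164]),-.112),short=(np.array([.593,-.144]),-.09))
im={}
T=tool(); im['wrist']=eyes.read_camera('wrist'); im['scene']=eyes.read_camera('scene')
for n in ('wrist','scene'):
  for k in list(H)[:5]:
    for d in eyes.masks_of(k,n)[:2]:
        p=fitrect(n,k,np.array(d['rect'],float),T)+[0,0]
        t='short' if k in('slim_spool','tape_roll') else 'long'; c,a=C[t]
        q=np.array([[np.cos(a),np.sin(a)],[-np.sin(a),np.cos(a)]])@(p-c)
        print(n,k,round(d['score'],2),p.round(3),'in',t,q.round(3))
s=cv2.resize(im['scene'][100:250,180:480],(600,300)); w=cv2.resize(im['wrist'],(480,300))
cv2.imwrite('pics/end.png',np.vstack([s,cv2.copyMakeBorder(w,0,0,60,60,0)])[:,:,::-1])
E
```

```text
t 35.3 pos [ 0.4711 -0.0039  0.272 ] w 0.849 F [0.3 0.5 0.9]
travel(current axes) [ 2.15 -0.38  2.16] (final axes) [ 2.2  -0.39  2.11] turn [-0.003 -0.023 -0.001]
wrist print_block 0.98 [0.366 0.402] in long [-0.26  0.21]
wrist print_block 0.86 [0.611 0.252] in long [0.    0.088]
wrist paint_pot 0.65 [0.603 0.163] in long [ 0.002 -0.   ]
wrist slim_spool 0.94 [ 0.597 -0.105] in short [-0.    0.04]
wrist slim_spool 0.74 [ 0.59  -0.133] in short [-0.004  0.011]
wrist tape_roll 0.8 [ 0.588 -0.189] in short [-0.001 -0.045]
scene print_block 0.56 [0.606 0.258] in long [-0.006  0.094]
scene print_block 0.55 [0.368 0.404] in long [-0.259  0.213]
scene paint_pot 0.58 [0.601 0.163] in long [-0.    -0.001]
scene wide_spool 0.7 [0.596 0.079] in long [ 0.004 -0.086]
scene slim_spool 0.72 [ 0.594 -0.094] in short [-0.004  0.05 ]
scene tape_roll 0.65 [ 0.592 -0.185] in short [ 0.003 -0.041]
```

View pics/end.png

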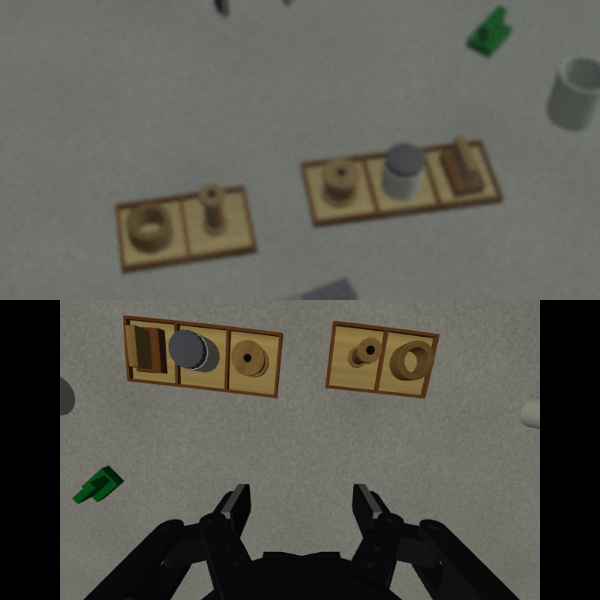

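All five items stand upright, one in each bay and clear of the walls. The green block and the bystanders haven't moved, and the robot touches nothing, so I'll hand in.

```bash
python3 -c "
from station import bot; print(bot.hand_in())"
```

```text
the job is handed in; nothing more can be done
None
```

Both kits are made up and I handed the job in at about 35 s; the hand-in gives no verdict.

- **Three-bay tray:** the printing block, paint pot and wide spool, one per bay.
- **Two-bay tray:** the slim spool and tape roll, one per bay.

**Last checks:** the scene and wrist views both show everything upright in the right tray. Measured centres are within about 8 mm of the bay centres, and the two cameras differ by up to about 11 mm, against limits of 41 mm along and 48 mm across. The gripper was open, clear of everything, and about 27 cm up. The green look-alike was still in its place, and I never worked near the mug, glue bottle or brush. I judged those by eye and did not re-measure the bystanders.

**What went wrong on the way:** on the first try at the wide spool, the arm drifted and slid it about 2 cm on the table before I gripped it properly. At the end the wrist view missed the wide spool, so the scene camera gives its position and the wrist picture only shows it in its bay. The wrist view also gave a second, lower-scored slim spool reading in the same tray, which I took as false because the picture shows only one.

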